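Fill the covered sweets box with chocolate slabs

TASK

Get the sweets box ready for guests: lift its cover off the two pins and lay it flat on the oval aluminium tray, then pack all the chocolate slabs from the white paper flat on the floor of the box, turning them so that they fit side by side with none on top of another. Only when all are in, seat the cover fully down on its pins again, and leave the tumbler and the wooden spoons where they stand.

Things in the scene. Friction and masses are not known exactly. Their poses are not given: they have to be found in the camera images.
- sweets_box: Turquoise ceramic sweets box base, fixed to the sideboard. Origin: centre of its underside; z up, x along its length. Inside 184 mm (x) by 112 mm (y); floor 6 mm above the origin; walls 6 mm thick, their tops at 20 mm (14 mm deep inside). At each end an ear carries a pin.
- box_floor (a point): Centre of the box's inner floor (box axes). The inside is 5 cells (x) by 3 cells (y) of about 37 mm. Four L slabs and the bar slab just fill it, with about 5 mm of play per piece: two L slabs turned half a turn to each other make a block of 2 by 3 cells, and the bar takes 1 by 3. Often there are fewer slabs.
- pin_a (a point): Tip of the brass pin at the box's +x end (112 mm from the box's centre), 10 mm across with a tapered tip, standing 13 mm above its ear; the ear's top is level with the wall tops.
- pin_b (a point): Tip of the like pin at the box's -x end.
- cover_grip (a point): Loose turquoise cover, 0.38 kg: plate 196 x 124 mm with a skirt all round; plate top 33 mm above the skirt's lower edge. On top a brass bar handle 60 mm long (x), 14 mm wide (y), 26 mm tall. Point: the handle's centre, 46 mm above the lower edge; x along the cover, z up. Either way round fits. Seated, the lower edge rests on the wall tops (point 66 mm above the box's origin).
- cover_hole (a point): Centre, at the lower edge, of the square 16 mm hole in the ear at the cover's +x end (112 mm from the centre); the like hole is at the -x end. Ears 28 x 36 mm, 8 mm thick, level with the lower edge; the cover is 252 mm long over its ears.
- tray: Oval aluminium tray, fixed, 320 mm (x) by 200 mm (y) with a flat 4 mm thick bottom and a rim bead 9 mm high round it. Origin: centre of its underside; x along its length. The cover fits inside the rim when laid along it.
- slab_a_grip (a point): L-shaped slab of dark chocolate, 14 mm thick: a 68 mm square lacking a 36 mm quarter, arms 32 mm wide. On top a grip ridge 26 mm long (x), 14 mm wide (y), 22 mm tall. Point: the ridge's centre, 25 mm above the slab's underside, 22 mm in from both outer edges of the L's corner (on the -x and -y sides); the arms run to +x and +y, ending 46 mm from the point. May be absent.
- slab_b_grip (a point): L-shaped slab of dark chocolate, 14 mm thick: a 68 mm square lacking a 36 mm quarter, arms 32 mm wide. On top a grip ridge 26 mm long (x), 14 mm wide (y), 22 mm tall. Point: the ridge's centre, 25 mm above the slab's underside, 22 mm in from both outer edges of the L's corner (on the -x and -y sides); the arms run to +x and +y, ending 46 mm from the point. May be absent.
- slab_c_grip (a point): L-shaped slab of dark chocolate, 14 mm thick: a 68 mm square lacking a 36 mm quarter, arms 32 mm wide. On top a grip ridge 26 mm long (x), 14 mm wide (y), 22 mm tall. Point: the ridge's centre, 25 mm above the slab's underside, 22 mm in from both outer edges of the L's corner (on the -x and -y sides); the arms run to +x and +y, ending 46 mm from the point. May be absent.
- slab_d_grip (a point): L-shaped slab of dark chocolate, 14 mm thick: a 68 mm square lacking a 36 mm quarter, arms 32 mm wide. On top a grip ridge 26 mm long (x), 14 mm wide (y), 22 mm tall. Point: the ridge's centre, 25 mm above the slab's underside, 22 mm in from both outer edges of the L's corner (on the -x and -y sides); the arms run to +x and +y, ending 46 mm from the point. May be absent.
- slab_bar_grip (a point): Straight slab of dark chocolate, 32 mm (x) by 104 mm (y), 14 mm thick. On the middle of its top stands a moulded grip ridge 26 mm long (across the bar, along x), 14 mm wide (along y), 22 mm tall. The point is the ridge's centre, 25 mm above the slab's underside. May be absent.
- tumbler: Bystander: clear glass tumbler, 72 mm across, 95 mm tall; origin at the centre of its underside.
- spoon_a: Bystander: wooden spoon 240 mm long lying on the sideboard; origin on its underside.
- spoon_b: Bystander: second wooden spoon, 240 mm long; origin on its underside.
There are look-alikes about, which are no part of the job. Leave any blue or turquoise look-alike of the part that bears slab_a_grip alone. What is shaped like the part that bears slab_c_grip but green or turquoise is not meant.

How it is judged (in metres and radians):
On the way, in this order (a step that is already met when the one before it is completed fails the run):
1. the cover lies flat and released on the oval tray (z of cover_grip in the frame of tray between 0.046 and 0.056 m and horizontal distance between cover_grip and tray below 0.06 m and angle between cover_grip's own z axis and vertical below 0.05 rad and contact force between the fingers and anything else below 0.05 N), for 0.3 s.
2. every slab lies flat on the floor of the open box, released, the cover still away from the box (z of slab_a_grip in the frame of sweets_box between 0.027 and 0.035 m and x of slab_a_grip in the frame of sweets_box between -0.085 and 0.085 m and y of slab_a_grip in the frame of sweets_box between -0.045 and 0.045 m and angle between each of slab_a_grip, slab_b_grip, slab_c_grip, slab_d_grip, slab_bar_grip's own z axis and vertical below 0.1 rad and z of slab_b_grip in the frame of sweets_box between 0.027 and 0.035 m and x of slab_b_grip in the frame of sweets_box between -0.085 and 0.085 m and y of slab_b_grip in the frame of sweets_box between -0.045 and 0.045 m and z of slab_c_grip in the frame of sweets_box between 0.027 and 0.035 m and x of slab_c_grip in the frame of sweets_box between -0.085 and 0.085 m and y of slab_c_grip in the frame of sweets_box between -0.045 and 0.045 m and z of slab_d_grip in the frame of sweets_box between 0.027 and 0.035 m and x of slab_d_grip in the frame of sweets_box between -0.085 and 0.085 m and y of slab_d_grip in the frame of sweets_box between -0.045 and 0.045 m and z of slab_bar_grip in the frame of sweets_box between 0.027 and 0.035 m and x of slab_bar_grip in the frame of sweets_box between -0.085 and 0.085 m and y of slab_bar_grip in the frame of sweets_box between -0.045 and 0.045 m and contact force between the fingers and anything else below 0.05 N and horizontal distance between cover_grip and sweets_box above 0.1 m), for 0.3 s.
At the end, for the whole second after the job is handed in: Every slab lies flat on the box floor (height within 4 mm, tilt under 0.1 rad, inside the walls) and the cover sits on its pins: height within 4 mm, within 6 mm along and across, aligned with the box within 0.06 rad either way round, tilt under 0.05 rad (z of slab_a_grip in the frame of sweets_box between 0.027 and 0.035 m and x of slab_a_grip in the frame of sweets_box between -0.085 and 0.085 m and y of slab_a_grip in the frame of sweets_box between -0.045 and 0.045 m and angle between each of slab_a_grip, slab_b_grip, slab_c_grip, slab_d_grip, slab_bar_grip's own z axis and vertical below 0.1 rad and z of slab_b_grip in the frame of sweets_box between 0.027 and 0.035 m and x of slab_b_grip in the frame of sweets_box between -0.085 and 0.085 m and y of slab_b_grip in the frame of sweets_box between -0.045 and 0.045 m and z of slab_c_grip in the frame of sweets_box between 0.027 and 0.035 m and x of slab_c_grip in the frame of sweets_box between -0.085 and 0.085 m and y of slab_c_grip in the frame of sweets_box between -0.045 and 0.045 m and z of slab_d_grip in the frame of sweets_box between 0.027 and 0.035 m and x of slab_d_grip in the frame of sweets_box between -0.085 and 0.085 m and y of slab_d_grip in the frame of sweets_box between -0.045 and 0.045 m and z of slab_bar_grip in the frame of sweets_box between 0.027 and 0.035 m and x of slab_bar_grip in the frame of sweets_box between -0.085 and 0.085 m and y of slab_bar_grip in the frame of sweets_box between -0.045 and 0.045 m and z of cover_grip in the frame of sweets_box between 0.062 and 0.07 m and x of cover_grip in the frame of sweets_box between -0.006 and 0.006 m and y of cover_grip in the frame of sweets_box between -0.006 and 0.006 m and angle between cover_grip's own z axis and vertical below 0.05 rad and angle between the x axis of cover_grip and the x axis of sweets_box, either way round below 0.06 rad); the robot touches nothing.
It fails at once if the tumbler is shifted by more than 30 mm or tipped (distance of tumbler from where it was at the start of the episode above 0.03 m or angle between tumbler's own z axis and vertical above 0.4 rad).
It fails at once if a wooden spoon is shifted by more than 40 mm (distance of any of spoon_a, spoon_b from where it was at the start of the episode above 0.04 m).
Of slab_a, slab_b, slab_c, slab_d, slab_bar only 3 to 5 are there at a start; the rules pass over those that are not, and their reading is None.
At some moment in a run one of slab_a, slab_b, slab_c, slab_d, slab_bar may be knocked a few centimetres aside while the robot is not near it.
Once in a run the grip may slacken for a moment while it holds something.
It also fails if it takes over 210 s, if anything falls off the work surface, if the arm or the gripper's body presses on something with over 40 N, if the wrist force passes 120 N, or if a joint passes its speed limit or range.

ROBOT

A 6-joint arm with a two-finger parallel gripper is mounted at the origin on the work surface. World frame = base frame: x ahead of the robot, y to its left, z up, the work surface at z = 0. Lengths are in mm, angles in rad, forces in N, time in s.
With the tool pointing down it reaches from about 300 to 825 mm from the base axis. Payload 5.4 kg.
Tool frame: the origin (TCP) lies at the very end of the fingers, on their centre line; the grasp point (between the pads) lies 19 mm behind it; z points along the fingers, y is the line along which they close (so a half turn about z gives the same grasp; the last joint's range is limited). The gripper opens to 92 mm and grips with 3 to 60 N. Pads are 20 mm wide; open, the fingers measure 128 mm over their backs; the gripper's body (75 mm by 189 mm) begins 69 mm behind the grasp point.
Start: joints at [0.995, 0.158, 1.597, -0, 1.386, -0.21], TCP at [205.684, 536.936, 192.801] pointing down, gripper open.
Joint ranges: [-2.91, 2.91], [-0.94, 2.29], [0.18, 2.7], [-1.29, 4.43], [0.17, 2.64], [-3, 3]. Speed limits (rad/s): [2.57, 2.57, 3.14, 3.14, 3.14, 3.14].

INTERFACE

Orientations are given as [roll, pitch, yaw] about the fixed x, y, z axes, in that order (R = Rz(yaw) Ry(pitch) Rx(roll)).
In Python, from workcell import monitor, viewer, env gives the robot as it stands.
- The arm moves only by the tool drive_tool, never from a script. Its argument "plan" is a list of rows, each a list of 6 numbers: the shift along the world's x, y, z in mm, then the turn, a rotation vector about the world's x, y, z in rad. In form: [[tx, ty, tz, rx, ry, rz], ...]. A call has 1 to 20 rows; each row is the pose to reach, as a shift and turn from the pose commanded when the call began; what a row does not reach only later rows make up. A row lasts 1/8 s, in which the tool goes at most 62.5 mm and 10.7 degrees, less where a joint would pass 70% of its speed; a pose out of reach is approached as far as the arm can. A call with a gripper value outside its range is refused whole. "claw" is the closure, from 0 (fully open) to 1 (shut), set as the call begins (left out, the last holds). The fingers move at their own pace and stop on an object; "newtons" is the grip in N (left out, the last holds). Time passes only in rows, so rows that repeat a pose let the fingers close. It gives the time, the measured TCP pose, the force, the opening and the grip force at its end, in the units of the state.
- monitor.read_state(): the state, without advancing time (a new reading comes with each control period).
- viewer.camera(name): name is "scene" or "top" or "wrist"; returns (picture, depth): 384x512x3 uint8, blue, green, red; 384x512 float32, mm along the optical axis (not along the pixel's ray), 0 where there is no reading.
- viewer.camera_params(name): a dict with "fx", "fy", "cx", "cy" (pixels), "distortion" ([k1, k2, p1, p2, k3] as OpenCV has them; the pictures are not rectified), "rvec" (rotation vector, rad) and "tvec" (3), from world to camera coordinates, as OpenCV has them; the wrist camera has in their place "hand_eye" (4x4, takes a point from camera to tool coordinates, whose origin is the TCP and whose axes are the flange's). Camera axes: x right, y down, z forward; pixel columns grow to the right and rows downward; lengths in mm; the calibration is good to about 2 mm. A picture is of the moment at which its call begins: read the wrist's pose just before it. camera_params takes no time and is no camera call.
- env.sign_off(): hands the job in; it is judged then, once.
The state is a dict: "time_s": time; "q": joint angles; "qd": joint speeds; "tau": joint torques, N m; "eef_pos": TCP position; "tool_rot": TCP orientation; "contact_force": force on the tool from outside, world axes, zero at the start; "moment": the same for the moment, N m; "finger_gap": opening from 0.0 (shut) to 1.0 (fully open); "grip_force": force on a finger pad.
Only numpy, scipy, OpenCV 4.12 (cv2) and the standard library are available. Lean on these libraries where they do the work, as an engineer would, in place of code of your own. Each camera call takes 0.05 s, during which the arm holds its last target. There are 200 camera calls.

## Working session

There is one attempt and no reset: what is moved stays moved. The work goes in short steps, Python scripts to look and compute and a tool call to move; the robot and the scene stay as the last step left them, time stands still between calls to the robot, and variables do not carry over. Pictures are saved under pics/ and viewed, at most 14 in all, crops included, and the job is handed in when it is done.

Besides the shell and the picture viewer there is one more tool, called as name(argument=value, ...), one argument or row to a line, values as JSON. drive_tool: Moves the arm, as the interface text tells. Its arguments: {"type":"object","properties":{"plan":{"type":"array"},"claw":{"type":"number"},"newtons":{"type":"number"}},"required":["plan"]}

```bash
ls; mkdir -p pics; cat > h.py <<'E'
import numpy as np, cv2
from workcell import monitor, viewer, env
from scipy.spatial.transform import Rotation as Rn
def cam(n):
    s=monitor.read_state(); im,d=viewer.camera(n); p=viewer.camera_params(n)
    K=np.array([[p['fx'],0,p['cx']],[0,p['fy'],p['cy']],[0,0,1.]]); D=np.array(p['distortion'],float)
    if 'hand_eye' in p:
        T=np.eye(4); T[:3,:3]=Rn.from_euler('xyz',np.ravel(s['tool_rot'])).as_matrix(); T[:3,3]=s['eef_pos']
        T=T@np.array(p['hand_eye'])
    else:
        R=cv2.Rodrigues(np.array(p['rvec'],float))[0]; T=np.eye(4); T[:3,:3]=R.T; T[:3,3]=-R.T@np.ravel(p['tvec'])
    return im,d,K,D,T
def rays(px,K,D,T):
    u=cv2.undistortPoints(np.array(px,float).reshape(-1,1,2),K,D).reshape(-1,2)
    return np.c_[u,np.ones(len(u))]@T[:3,:3].T
def onplane(px,z,K,D,T):
    r=rays(px,K,D,T); o=T[:3,3]; return o+r*((z-o[2])/r[:,2])[:,None]
def cloud(d,K,D,T):
    h,w=d.shape; v,u=np.mgrid[:h,:w]; r=rays(np.c_[u.ravel(),v.ravel()],K,D,T)
    P=T[:3,3]+r*d.reshape(-1,1); return P.reshape(h,w,3)
E
python3 - <<'E'
from h import *
s=monitor.read_state(); print(s)
for n in ['scene','top','wrist']:
    im,d,K,D,T=cam(n); cv2.imwrite(f'pics/{n}0.png',im); print(n,K[0,0],T[:3,3],T[:3,2],d[d>0].min(),d.max())
    np.savez(f'{n}0.npz',im=im,d=d,K=K,D=D,T=T)
E
```

```text
pics
{'time_s': 0.0, 'q': array([ 9.94894852e-01,  1.59040579e-01,  1.59821162e+00, -8.05274864e-06,
        1.38620808e+00, -2.10124204e-01]), 'qd': array([-0.00036086,  0.00086065,  0.0003385 ,  0.00125975,  0.0013919 ,
       -0.00043366]), 'tau': array([ 7.23589783e-04, -3.85566688e+01, -3.22112310e+01,  7.03171198e-02,
        3.76087753e-02, -1.11857412e-04]), 'eef_pos': array([205.32951034, 536.37949543, 191.83404791]), 'tool_rot': array([-3.13976445e+00, -3.81814238e-04,  2.77581652e+00]), 'contact_force': array([0.48830522, 0.0805627 , 0.18692562]), 'moment': array([ 0.00562252,  0.0156203 , -0.01628523]), 'grip_force': 0.0, 'finger_gap': 0.999354484934959}
scene 378.80216353272874 [1097.52357726  606.46869549  796.75484683] [-0.49453109 -0.49143643 -0.71688859] 702.3209 3796.864
top 420.95239821841153 [ 355.56310018  106.2445489  1113.67853097] [ 0.20318933  0.00098686 -0.97913897] 631.85645 2111.013
wrist 334.42765532367093 [128.66612422 565.93132746 384.20688116] [ 0.26892971 -0.10433781 -0.95749174] 68.40454 1303.5671
```

View pics/top0.png

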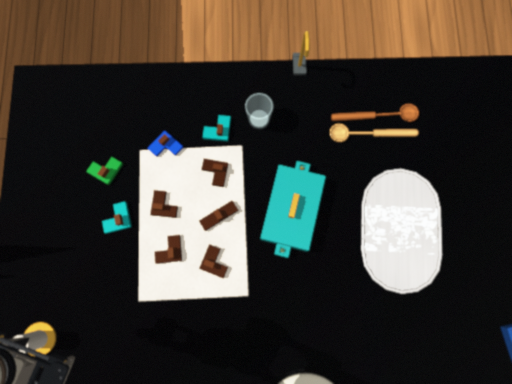

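View pics/scene0.png

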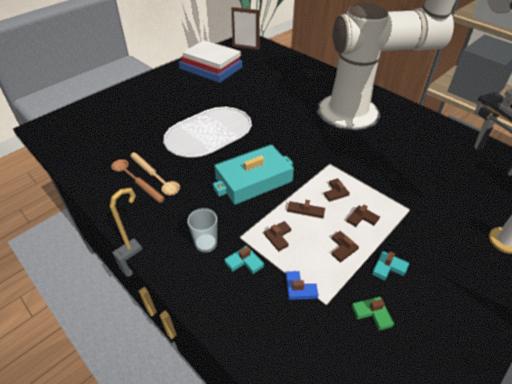

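The top view shows five brown slabs on the paper at about (215,172), (163,205), (219,215), (168,250) and (213,262). The covered box is at (293,206) and the tray at (400,230). The tumbler, at (258,110), and the spoons are at the far edge. The blue, green and turquoise L pieces are look-alikes.

```bash
cat >> h.py <<'E'
def slabs(im,K,D,T,P,zt=14.,roi=None):
    """brown slabs: pixel mask -> top-plane polygon -> grip point, yaw"""
    hsv=cv2.cvtColor(im,cv2.COLOR_BGR2HSV); H,S,V=cv2.split(hsv)
    m=(((H<14)|(H>172))&(S>90)&(V>25)&(V<150)).astype(np.uint8)
    m=cv2.morphologyEx(m,cv2.MORPH_OPEN,np.ones((3,3),np.uint8))
    n,l,st,c=cv2.connectedComponentsWithStats(m)
    out=[]
    for i in range(1,n):
        q=P[l==i]; 
        if len(q)<60: continue
        out.append((i,st[i],c[i],q))
    return m,l,out
E
python3 - <<'E'
from h import *
for n in ['top','wrist']:
    z=np.load(n+'0.npz'); im,d,K,D,T=[z[k] for k in ('im','d','K','D','T')]
    P=cloud(d,K,D,T); m,l,o=slabs(im,K,D,T,P)
    print(n)
    for i,st,c,q in o: print(c.round(),st[4],np.median(q,0).round(1),np.percentile(q[:,2],[5,50,95]).round(1))
z=np.load('top0.npz'); im,d,K,D,T=[z[k] for k in ('im','d','K','D','T')]
P=cloud(d,K,D,T); hsv=cv2.cvtColor(im,cv2.COLOR_BGR2HSV); H,S,V=cv2.split(hsv)
m=((H>80)&(H<100)&(S>100)&(V>80)).astype(np.uint8); m[:, :250]=0
m=((m>0)&(P[...,2]>44)&(P[...,2]<62)); q=P[m]; r=cv2.minAreaRect(q[:,:2].astype(np.float32)); print('cover',len(q),q[:,2].mean(),r)
m=np.zeros_like(V); m[150:310,340:460]=1; m=(m>0)&(P[...,2]>-3)&(P[...,2]<14)&(V>90)&(S<60)
q=P[m]; print('tray',len(q),np.median(q[:,2]),cv2.minAreaRect(q[:,:2].astype(np.float32)), cv2.fitEllipse(cv2.convexHull(q[:,:2].astype(np.float32))))
m=np.zeros_like(V); m[150:260,250:340]=1; m=(m>0)&(P[...,2]>68)
q=P[m]; print('handle',len(q),q.mean(0),np.median(q[:,2]),cv2.minAreaRect(q[:,:2].astype(np.float32)))
for nm,u,v in [('paper',150,280),('tumb',259,100),('table',330,200),('sp',340,132)]: print(nm,P[v,u])
E
```

```text
top
[216. 171.] 387 [624.2 213.4  15.1] [11.3 15.1 36.9]
[162. 206.] 414 [523.7 360.6  15.4] [11.3 15.4 37.2]
[218. 215.] 416 [501.4 208.3  15.1] [11.3 15.1 37. ]
[170. 251.] 436 [406.4 330.1  15.1] [11.3 15.1 37.1]
[213. 262.] 427 [375.6 224.   15. ] [11.6 15.  37.7]
wrist
[477.  57.] 1072 [ 220.7 1105.  -433.2] [-745.9 -433.2   -0.8]
[483. 141.] 132 [ 426.8 1058.9 -407. ] [-7.491e+02 -4.070e+02  1.000e-01]
[175. 366.] 426 [429.2 334.4  14.5] [10.6 14.5 36.7]
[283. 375.] 220 [483.2 470.7  32. ] [19.8 32.  36.6]
cover 3543 53.54338883524368 ((516.4228515625, 16.527320861816406), (123.89280700683594, 197.0507354736328), 74.68391418457031)
tray 8656 4.888514180070274 ((458.06884765625, -269.43408203125), (214.5513458251953, 330.0611267089844), 85.9534683227539) ((457.59625244140625, -269.99725341796875), (234.51809692382812, 336.8492431640625), 84.8502426147461)
handle 175 [481.57859004  36.22610955 297.87221627] 80.05766065053331 ((446.6580810546875, 50.62992858886719), (22.120067596435547, 212.31065368652344), 64.5434341430664)
paper [338.77868441 388.14143427  -0.98641387]
tumb [802.60739808  96.78551849  59.1546658 ]
table [538.14058631 -87.69884445   1.16920142]
sp [ 727.28311873 -125.34866767    3.31198298]
```

View pics/wrist0.png

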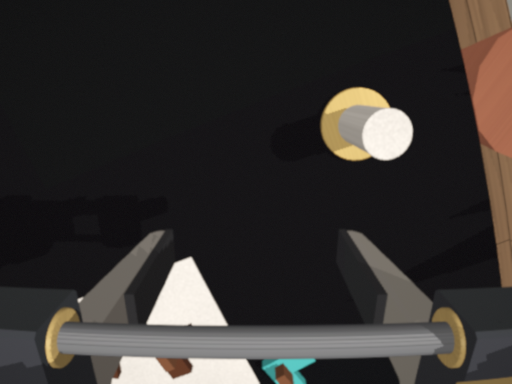

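The depth agrees with the known sizes: the plate measures 124x197 and its top is at 53.5. The wrist picture shows the fingers, with a yellow stand near (360,125). I'll move over the cover now.

drive_tool(
  plan=[
    [311,-520,30,0,0,0.098],
    [311,-520,30,0,0,0.098],
    [311,-520,30,0,0,0.098],
    [311,-520,30,0,0,0.098],
    [311,-520,30,0,0,0.098],
    [311,-520,30,0,0,0.098],
    [311,-520,30,0,0,0.098],
    [311,-520,30,0,0,0.098],
    [311,-520,30,0,0,0.098],
    [311,-520,30,0,0,0.098],
    [311,-520,30,0,0,0.098],
    [311,-520,30,0,0,0.098],
    [311,-520,30,0,0,0.098],
    [311,-520,30,0,0,0.098],
    [311,-520,30,0,0,0.098],
    [311,-520,30,0,0,0.098],
  ],
)

```text
time_s: 2.15
eef_pos: [516.6, 17.2, 222.9]
tool_rot: [3.142, 0.0, 2.874]
contact_force: [-0.3, -0.1, 0.1]
finger_gap: 1.0
grip_force: 0.0
```

```bash
cat >> h.py <<'E'
def rect(q):
    r=cv2.minAreaRect(q[:,:2].astype(np.float32)); (c,(a,b),t)=r
    if a<b: t+=90
    t=(t+90)%180-90
    return np.round(c,1),round(max(a,b),1),round(min(a,b),1),round(np.radians(t),3)
def handle(n,c,rad=60,zlo=64,zhi=90):
    im,d,K,D,T=cam(n); P=cloud(d,K,D,T)
    q=P[(P[...,2]>zlo)&(P[...,2]<zhi)&(np.hypot(P[...,0]-c[0],P[...,1]-c[1])<rad)]
    return (len(q),q.mean(0).round(1))+rect(q)
def st():
    s=monitor.read_state(); print('t',round(s['time_s'],2),'p',s['eef_pos'].round(1),'rot',np.round(s['tool_rot'],3),'q',s['q'].round(2),'F',s['contact_force'].round(1),'gap',round(s['finger_gap']*92,1),'grip',round(s['grip_force'],1))
E
python3 - <<'E'
from h import *
st()
im,d,K,D,T=cam('wrist'); P=cloud(d,K,D,T); cv2.imwrite('pics/w1.png',im)
hsv=cv2.cvtColor(im,cv2.COLOR_BGR2HSV); H,S,V=cv2.split(hsv)
t=(H>80)&(H<100)&(S>100)
q=P[t&(P[...,2]>46)&(P[...,2]<60)]; print(len(q),q[:,2].mean(),rect(q))
q=P[(P[...,2]>74)&(P[...,2]<90)&(np.hypot(P[...,0]-516,P[...,1]-16)<50)]; print('handle',len(q),q.mean(0),rect(q))
E
```

```text
t 2.15 p [516.6  17.2 222.9] rot [3.142 0.    2.874] q [-0.2  -0.01  1.72 -0.    1.44 -1.5 ] F [-0.3 -0.1  0.1] gap 92.0 grip 0.0
18503 53.28980753853414 (array([513.6,  16.4]), 196.5, 124.8, np.float64(-0.265))
handle 739 [512.46644019  16.84427941  79.15729695] (array([513.2,  16.2]), 59.8, 13.3, np.float64(-0.263))
```

drive_tool(
  plan=[
    [-2,-1,-60,0,0,0.003],
    [-2,-1,-110,0,0,0.003],
    [-2,-1,-140,0,0,0.003],
    [-2,-1,-155,0,0,0.003],
    [-2,-1,-166,0,0,0.003],
    [-2,-1,-166,0,0,0.003],
    [-2,-1,-166,0,0,0.003],
  ],
)

```text
time_s: 3.08
eef_pos: [515.8, 15.7, 58.1]
tool_rot: [3.141, 0.002, 2.877]
contact_force: [-0.5, 0.4, 0.2]
finger_gap: 1.0
grip_force: 0.0
```

drive_tool(
  plan=[
    [0,0,0,0,0,0],
    [0,0,0,0,0,0],
    [0,0,0,0,0,0],
    [0,0,0,0,0,0],
    [0,0,0,0,0,0],
    [0,0,0,0,0,0],
    [0,0,0,0,0,0],
    [0,0,0,0,0,0],
  ],
  claw=1,
  newtons=45,
)

```text
time_s: 4.08
eef_pos: [514.7, 16.0, 56.8]
tool_rot: [3.142, -0.0, 2.877]
contact_force: [-0.1, 0.3, 0.6]
finger_gap: 0.154
grip_force: 0.7
```

drive_tool(
  plan=[
    [0,0,0,0,0,0],
    [0,0,0,0,0,0],
    [0,0,0,0,0,0],
  ],
)

```text
time_s: 4.45
eef_pos: [515.5, 15.8, 57.6]
tool_rot: [3.141, 0.002, 2.877]
contact_force: [0.3, 0.2, 4.8]
finger_gap: 0.008
grip_force: 2.8
```

drive_tool(
  plan=[
    [0,0,10,0,0,0],
    [0,0,25,0,0,0],
    [0,0,50,0,0,0],
    [0,0,80,0,0,0],
    [0,0,80,0,0,0],
    [0,0,80,0,0,0],
  ],
)

```text
time_s: 5.2
eef_pos: [514.2, 16.0, 136.3]
tool_rot: [-3.142, -0.001, 2.877]
contact_force: [-0.1, 0.3, -0.4]
finger_gap: 0.004
grip_force: 0.0
```

```bash
python3 - <<'E'
from h import *
st()
im,d,K,D,T=cam('wrist'); P=cloud(d,K,D,T); cv2.imwrite('pics/w2.png',im)
hsv=cv2.cvtColor(im,cv2.COLOR_BGR2HSV); H,S,V=cv2.split(hsv)
t=(H>80)&(H<100)&(S>100)
q=P[t&(P[...,2]>46)&(P[...,2]<60)]; print(len(q),q[:,2].mean(),rect(q))
im,d,K,D,T=cam('scene'); cv2.imwrite('pics/s2.png',cv2.resize(im[90:280,130:380],None,fx=3,fy=3))
E
```

```text
t 5.2 p [514.2  16.  136.3] rot [-3.142e+00 -1.000e-03  2.877e+00] q [-0.2   0.05  1.83 -0.    1.26 -1.51] F [-0.1  0.3 -0.4] gap 0.4 grip 0.0
25945 53.28632323656142 (array([513.6,  16.1]), 196.4, 124.8, np.float64(-0.267))
```

View pics/s2.png

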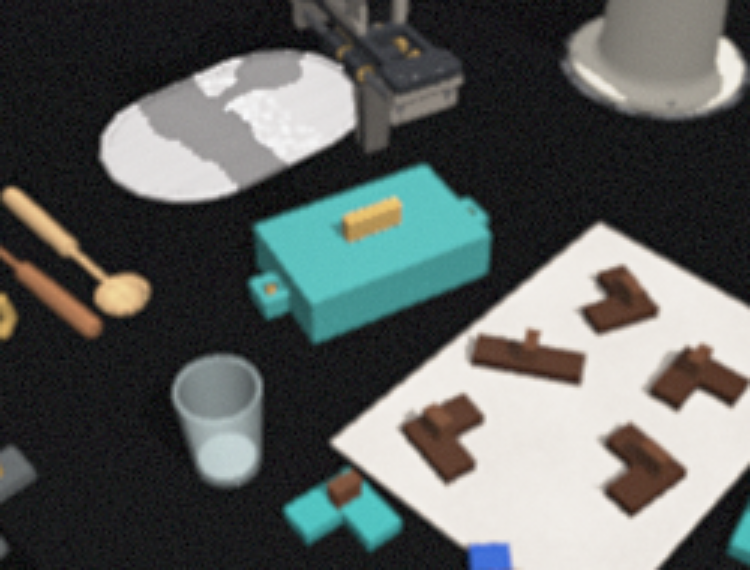

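View pics/w2.png

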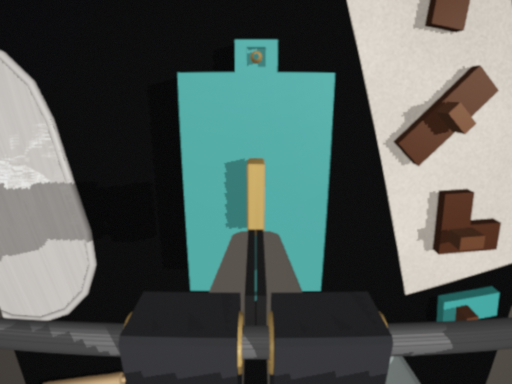

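The cover hasn't moved. The fingers closed to zero without holding the bar, whose visible part spans (247–265, 158–230). I'll check where the fingertips really are.

```bash
python3 - <<'E'
from h import *
im,d,K,D,T=cam('wrist'); P=cloud(d,K,D,T)
for v in range(150,300,8): print(v,[P[v,u].round(0).tolist() for u in (240,250,262,272)],im[v,250])
p=viewer.camera_params('wrist'); print(np.array(p['hand_eye']).round(3))
E
```

```text
150 [[474.0, 14.0, 54.0], [477.0, 21.0, 52.0], [479.0, 31.0, 53.0], [481.0, 39.0, 54.0]] [169 173  85]
158 [[481.0, 12.0, 53.0], [483.0, 20.0, 52.0], [486.0, 29.0, 52.0], [488.0, 37.0, 53.0]] [157 165  92]
166 [[487.0, 10.0, 54.0], [484.0, 20.0, 79.0], [487.0, 29.0, 79.0], [495.0, 36.0, 52.0]] [102 169 198]
174 [[494.0, 8.0, 53.0], [491.0, 18.0, 79.0], [493.0, 27.0, 79.0], [501.0, 34.0, 53.0]] [105 173 203]
182 [[501.0, 6.0, 52.0], [497.0, 16.0, 79.0], [499.0, 25.0, 80.0], [508.0, 32.0, 54.0]] [105 173 203]
190 [[508.0, 4.0, 53.0], [503.0, 15.0, 80.0], [505.0, 24.0, 80.0], [515.0, 31.0, 53.0]] [104 172 202]
198 [[514.0, 2.0, 53.0], [509.0, 13.0, 80.0], [511.0, 22.0, 80.0], [522.0, 29.0, 53.0]] [104 172 201]
206 [[521.0, 0.0, 54.0], [516.0, 11.0, 78.0], [518.0, 20.0, 80.0], [529.0, 27.0, 53.0]] [103 171 201]
214 [[529.0, -2.0, 52.0], [522.0, 10.0, 80.0], [524.0, 19.0, 79.0], [536.0, 25.0, 53.0]] [103 170 200]
222 [[536.0, -4.0, 53.0], [528.0, 8.0, 79.0], [531.0, 17.0, 80.0], [544.0, 23.0, 52.0]] [103 170 200]
230 [[543.0, -6.0, 54.0], [503.0, 16.0, 159.0], [505.0, 22.0, 159.0], [551.0
[... 378 characters left out ...]
 195.0], [505.0, 22.0, 195.0], [505.0, 26.0, 196.0]] [27 26 27]
270 [[502.0, 13.0, 203.0], [503.0, 17.0, 202.0], [505.0, 21.0, 201.0], [505.0, 26.0, 202.0]] [27 26 28]
278 [[502.0, 13.0, 210.0], [503.0, 17.0, 208.0], [504.0, 21.0, 209.0], [505.0, 25.0, 210.0]] [26 24 26]
286 [[501.0, 13.0, 216.0], [504.0, 16.0, 213.0], [504.0, 21.0, 215.0], [504.0, 25.0, 216.0]] [26 25 26]
294 [[484.0, 20.0, 249.0], [503.0, 17.0, 220.0], [504.0, 21.0, 221.0], [484.0, 29.0, 252.0]] [27 26 27]
[[ 1.00000e-03 -9.57000e-01 -2.89000e-01  8.22520e+01]
 [ 1.00000e+00  0.00000e+00  0.00000e+00 -2.01000e-01]
 [-0.00000e+00 -2.89000e-01  9.57000e-01 -1.92233e+02]
 [ 0.00000e+00  0.00000e+00  0.00000e+00  1.00000e+00]]
```

```bash
python3 - <<'E'
from h import *
im,d,K,D,T=cam('wrist'); P=cloud(d,K,D,T)
for v in range(222,236): print(v,[P[v,u].round(0).tolist() for u in (244,250,262,268)],im[v,250],im[v,262])
im,d,K,D,T=cam('scene');P=cloud(d,K,D,T)
g=(np.abs(P[...,0]-514)<40)&(np.abs(P[...,1]-16)<60)&(P[...,2]>90)&(P[...,2]<230)
z=P[g][:,2]; print('scene finger zmin',len(z),np.sort(z)[:10].round(0)); print(np.argwhere(g).min(0),np.argwhere(g).max(0))
v,u=np.argwhere(g&(P[...,2]<165)).T; print(P[v,u].round(0)[::6])
cv2.imwrite('pics/s3.png',cv2.resize(im[90:190,200:320],None,fx=5,fy=5))
E
```

```text
222 [[537.0, -1.0, 53.0], [528.0, 8.0, 79.0], [531.0, 17.0, 80.0], [543.0, 20.0, 52.0]] [103 170 200] [103 169 197]
223 [[538.0, -1.0, 54.0], [530.0, 7.0, 78.0], [532.0, 17.0, 79.0], [543.0, 20.0, 54.0]] [103 170 200] [103 168 197]
224 [[538.0, -1.0, 54.0], [530.0, 7.0, 79.0], [533.0, 16.0, 78.0], [544.0, 19.0, 54.0]] [103 170 200] [103 168 197]
225 [[540.0, -1.0, 53.0], [531.0, 7.0, 79.0], [533.0, 16.0, 79.0], [545.0, 19.0, 54.0]] [103 170 200] [103 168 196]
226 [[541.0, -2.0, 53.0], [531.0, 7.0, 80.0], [534.0, 16.0, 79.0], [546.0, 19.0, 53.0]] [103 170 199] [102 167 196]
227 [[541.0, -2.0, 53.0], [532.0, 7.0, 80.0], [535.0, 16.0, 80.0], [546.0, 19.0, 55.0]] [102 169 198] [102 167 195]
228 [[543.0, -2.0, 53.0], [534.0, 6.0, 78.0], [536.0, 16.0, 80.0], [548.0, 18.0, 53.0]] [ 94 158 186] [ 96 157 184]
229 [[543.0, -2.0, 53.0], [534.0, 6.0, 80.0], [537.0, 15.0, 79.0], [548.0, 18.0, 55.0]] [ 68 115 139] [ 75 124 147]
230 [[544.0, -3.0, 53.0], [503.0, 16.0, 159.0], [505.0, 22.0, 159.0], [550.0, 18.0, 54.0]] [39 58 70] [53 82 96]
231 [[503.0, 13.0, 159.0], [503.0, 16.0, 160.0], [505.0, 22.0, 159.0], [507.0, 25.0, 157.0]] [27 27 30] [42 56 63]
232 [[503.0, 12.0, 159.0], [503.0, 16.0, 161.0], [505.0, 22.0, 161.0], [507.0, 25.0, 158.0]] [27 26 26] [37 41 45]
233 [[503.0, 12.0, 160.0], [503.0, 16.0, 163.0], [505.0, 22.0, 162.0], [506.0, 25.0, 161.0]] [26 26 26] [36 37 38]
234 [[503.0, 12.0, 161.0], [504.0, 16.0, 162.0], [504.0, 22.0, 165.0], [507.0, 25.0, 161.0]] [27 26 27] [35 36 39]
235 [[503.0, 13.0, 164.0], [503.0, 16.0, 165.0], [505.0, 22.0, 164.0], [507.0, 25.0, 163.0]] [27 26 27] [35 37 38]
scene finger zmin 207 [155. 158. 159. 159. 161. 162. 162. 162. 163. 163.]
[117 247] [140 259]
[[521.   3. 163.]
 [511.  28. 162.]
 [525.  20. 158.]]
```

View pics/s3.png

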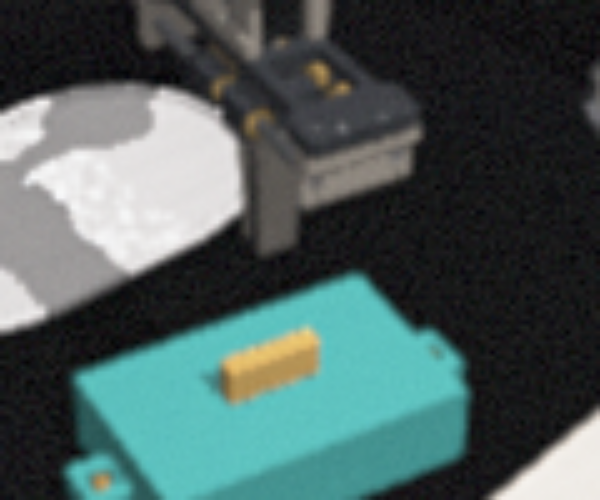

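Both cameras put the fingertips near z=157 while the TCP reads 136. The true tips are therefore about 20.5 mm above the reported TCP, so I'll correct by that amount and retry.

drive_tool(
  plan=[
    [0,0,0,0,0,-0.002],
    [0,0,0,0,0,-0.002],
    [0,0,0,0,0,-0.002],
    [0,0,0,0,0,-0.002],
    [0,0,-30,0,0,-0.002],
    [0,0,-60,0,0,-0.002],
    [0,0,-80,0,0,-0.002],
    [0,0,-90,0,0,-0.002],
    [0,0,-95,0,0,-0.002],
    [0,0,-99,0,0,-0.002],
    [0,0,-99,0,0,-0.002],
    [0,0,-99,0,0,-0.002],
  ],
  claw=0.5,
)

```text
time_s: 6.95
eef_pos: [515.1, 15.9, 38.3]
tool_rot: [3.142, 0.001, 2.875]
contact_force: [0.5, 0.0, 0.0]
finger_gap: 0.5
grip_force: 0.0
```

drive_tool(
  plan=[
    [0,0,0,0,0,0],
    [0,0,0,0,0,0],
    [0,0,0,0,0,0],
    [0,0,0,0,0,0],
    [0,0,0,0,0,0],
    [0,0,0,0,0,0],
    [0,0,0,0,0,0],
  ],
  claw=1,
  newtons=45,
)

```text
time_s: 7.82
eef_pos: [514.7, 15.9, 37.8]
tool_rot: [3.142, -0.0, 2.875]
contact_force: [-0.0, 0.9, 0.9]
finger_gap: 0.147
grip_force: 45.0
```

Gripped at 13.5 mm with 45 N. Next I lift it and carry it to the tray.

drive_tool(
  plan=[
    [0,0,10,0,0,0],
    [0,0,25,0,0,0],
    [0,0,55,0,0,0],
    [0,0,80,0,0,0],
    [-15,-60,80,0,0,0.05],
    [-30,-120,80,0,0,0.1],
    [-42,-175,80,0,0,0.15],
    [-52,-230,80,0,0,0.197],
    [-59,-270,80,0,0,0.197],
    [-59,-286,75,0,0,0.197],
    [-59,-286,60,0,0,0.197],
    [-59,-286,60,0,0,0.197],
  ],
)

```text
time_s: 9.32
eef_pos: [454.6, -267.3, 95.5]
tool_rot: [3.138, -0.004, 3.073]
contact_force: [-0.4, -0.2, -2.6]
finger_gap: 0.15
grip_force: 45.0
```

```bash
python3 - <<'E'
from h import *
st()
im,d,K,D,T=cam('wrist'); P=cloud(d,K,D,T); cv2.imwrite('pics/w4.png',im)
im,d,K,D,T=cam('top'); P=cloud(d,K,D,T)
hsv=cv2.cvtColor(im,cv2.COLOR_BGR2HSV); H,S,V=cv2.split(hsv); t=(H>80)&(H<100)&(S>100)
q=P[t&(P[...,2]>95)&(P[...,2]<125)&(P[...,1]<-80)]; print(len(q),q[:,2].mean(),rect(q))
m=np.zeros_like(V); m[150:310,340:460]=1; m=(m>0)&(P[...,2]>-3)&(P[...,2]<14)&(V>90)&(S<60)
q=P[m];print('tray',rect(q))
E
```

```text
t 9.32 p [ 454.6 -267.3   95.5] rot [ 3.138 -0.004  3.073] q [-0.76  0.14  1.82  0.    1.19 -2.26] F [-0.4 -0.2 -2.6] gap 13.8 grip 45.0
1924 111.37291673812733 (array([ 456.8, -266.8]), 196.2, 126.3, np.float64(-0.068))
tray (array([ 472.6, -231.2]), 325.7, 161.7, np.float64(-0.372))
```

View pics/w4.png

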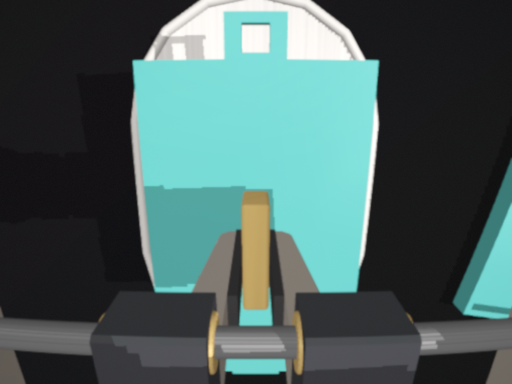

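The cover hangs level and centred inside the tray rim. I'll lower it and release.

drive_tool(
  plan=[
    [0,0,-30,0,0,0],
    [0,0,-50,0,0,0],
    [0,0,-62,0,0,0],
    [0,0,-68,0,0,0],
    [0,0,-72,0,0,0],
    [0,0,-75,0,0,0],
    [0,0,-76,0,0,0],
    [0,0,-76,0,0,0],
    [0,0,-76,0,0,0],
  ],
)

```text
time_s: 10.55
eef_pos: [455.8, -270.2, 22.0]
tool_rot: [-3.141, 0.0, 3.072]
contact_force: [-0.4, 0.4, -2.4]
finger_gap: 0.148
grip_force: 45.0
```

drive_tool(
  plan=[
    [0,0,0,0,0,0],
    [0,0,0,0,0,0],
    [0,0,0,0,0,0],
    [0,0,0,0,0,0],
    [0,0,30,0,0,0],
    [0,0,80,0,0,0],
    [0,0,130,0,0,0],
    [0,0,160,0,0,0],
    [0,0,160,0,0,0],
    [0,0,160,0,0,0],
  ],
  claw=0.4,
)

```text
time_s: 11.8
eef_pos: [455.1, -269.5, 180.3]
tool_rot: [3.14, -0.002, 3.072]
contact_force: [-0.1, -0.2, -0.2]
finger_gap: 0.601
grip_force: 0.0
```

```bash
python3 - <<'E'
from h import *
st()
im,d,K,D,T=cam('wrist'); P=cloud(d,K,D,T)
hsv=cv2.cvtColor(im,cv2.COLOR_BGR2HSV); H,S,V=cv2.split(hsv); t=(H>80)&(H<100)&(S>100)&(P[...,1]<-150)
q=P[t&(P[...,2]>30)&(P[...,2]<45)]; print(len(q),q[:,2].mean(),q[:,2].std(),rect(q))
E
```

```text
t 11.8 p [ 455.1 -269.5  180.3] rot [ 3.140e+00 -2.000e-03  3.072e+00] q [-0.76  0.05  1.74  0.    1.35 -2.26] F [-0.1 -0.2 -0.2] gap 55.3 grip 0.0
20163 37.27034803573997 0.7280990521169382 (array([ 454.7, -270.4]), 197.0, 122.5, np.float64(-0.071))
```

drive_tool(
  plan=[
    [100,440,118,0,0,0.07],
    [100,440,118,0,0,0.07],
    [100,440,118,0,0,0.07],
    [100,440,118,0,0,0.07],
    [100,440,118,0,0,0.07],
    [100,440,118,0,0,0.07],
    [100,440,118,0,0,0.07],
    [100,440,118,0,0,0.07],
    [100,440,118,0,0,0.07],
    [100,440,118,0,0,0.07],
    [100,440,118,0,0,0.07],
    [100,440,118,0,0,0.07],
  ],
)

```text
time_s: 13.35
eef_pos: [555.6, 168.9, 299.5]
tool_rot: [-3.141, -0.001, 3.14]
contact_force: [-0.6, -0.6, -0.2]
finger_gap: 0.6
grip_force: 0.0
```

```bash
python3 - <<'E'
from h import *
st()
im,d,K,D,T=cam('wrist'); P=cloud(d,K,D,T); cv2.imwrite('pics/w5.png',im); np.savez('w5.npz',im=im,d=d,K=K,D=D,T=T)
E
```

```text
t 13.35 p [555.6 168.9 299.5] rot [-3.141e+00 -1.000e-03  3.140e+00] q [ 0.09  0.13  1.42 -0.    1.59 -1.48] F [-0.6 -0.6 -0.2] gap 55.2 grip 0.0
```

View pics/w5.png

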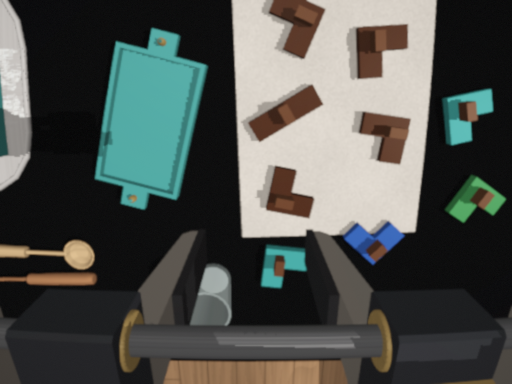

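The open box shows pins at (160,42) and (132,200). All five slabs are clear on the paper: L pieces near (298,22), (380,48), (385,135) and (290,195), and the bar at (285,112). Next I measure their poses.

```bash
cat >> h.py <<'E'
def rot(a): return np.array([[np.cos(a),-np.sin(a)],[np.sin(a),np.cos(a)]])
def find(im,K,D,T,P,base=0.,lo=40):
    hsv=cv2.cvtColor(im,cv2.COLOR_BGR2HSV); H,S,V=cv2.split(hsv)
    z=P[...,2]-base
    m=(((H<16)|(H>170))&(S>80)&(V<170)&(z>9)&(z<42)).astype(np.uint8)
    m=cv2.morphologyEx(m,cv2.MORPH_OPEN,np.ones((2,2),np.uint8))
    n,l,s,c=cv2.connectedComponentsWithStats(m); res=[]
    for i in range(1,n):
        k=l==i; top=P[k&(z>12)&(z<17.5)]; rd=P[k&(z>33)]
        if len(top)<lo or len(rd)<8: continue
        # slab outline incl. the ridge's shadow: ridge top lies inside outline in plan
        ctr,L,W,a=rect(np.r_[top,rd]); rc=rd[:,:2].mean(0); rr=rect(rd)
        bar=L>85
        if bar: yaw=a-np.pi/2; g=ctr
        else:
            best=None
            for j in range(4):
                y=a+j*np.pi/2; g=ctr-rot(y)@np.array([12,12])
                e=np.hypot(*(g-rc))
                if best is None or e<best[0]: best=(e,y,g)
            yaw,g=best[1:]
        d=(rr[3]-yaw)%np.pi; d=min(d,np.pi-d)
        yaw=(yaw+np.pi)%(2*np.pi)-np.pi
        res.append(dict(kind='bar' if bar else 'L',px=c[i].round(),grip=np.round(g,1),rc=rc.round(1),yaw=round(yaw,3),LW=(L,W),ridge=rr[1:],dyaw=round(d,2)))
    return res
E
python3 - <<'E'
from h import *
z=np.load('w5.npz'); im,d,K,D,T=[z[k] for k in ('im','d','K','D','T')]
P=cloud(d,K,D,T)
for r in find(im,K,D,T,P): print(r)
hsv=cv2.cvtColor(im,cv2.COLOR_BGR2HSV); H,S,V=cv2.split(hsv); t=(H>80)&(H<100)&(S>100)
c=np.array([513.6,16.2]); B=(P[...,:2]-c)@rot(-.266); Z=P[...,2]
n=t&(np.abs(B[...,0])<140)&(np.abs(B[...,1])<80)
f=n&(Z>3)&(Z<10); print('floor',rect(P[f]),P[f][:,2].mean())
b=B[f]; print('floor ext',np.percentile(b,[.5,99.5],0))
w=n&(Z>17)&(Z<24)&(np.abs(B[...,0])<99); b=B[w]; print('wall',P[w][:,2].mean(), rect(P[w]))
lx=b[np.abs(b[:,1])<45]; ly=b[np.abs(b[:,0])<80]
print('x walls',[ (np.percentile(q,[2,50,98])).round(1) for q in (lx[lx[:,0]<0][:,0],lx[lx[:,0]>0][:,0])])
print('y walls',[ (np.percentile(q,[2,50,98])).round(1) for q in (ly[ly[:,1]<0][:,1],ly[ly[:,1]>0][:,1])])
for s in(-1,1):
    e=P[(np.abs(B[...,0]-s*112)<10)&(np.abs(B[...,1])<10)&(Z>26)&(Z<36)]; print('pin',e[:,:2].mean(0) if len(e) else None,len(e))
E
```

```text
{'kind': 'bar', 'px': array([299.,  23.]), 'grip': array([414.9, 206. ]), 'rc': array([378.5, 230.7]), 'yaw': np.float64(-1.94), 'LW': (135.8, 65.6), 'ridge': (123.8, 26.9, np.float64(-0.458)), 'dyaw': np.float64(1.48)}
{'kind': 'bar', 'px': array([378.,  48.]), 'grip': array([425.8, 271.1]), 'rc': array([406.9, 323.7]), 'yaw': np.float64(-3.005), 'LW': (215.5, 66.3), 'ridge': (184.4, 28.2, np.float64(-1.247)), 'dyaw': np.float64(1.38)}
{'kind': 'bar', 'px': array([286., 114.]), 'grip': array([487.8, 203.8]), 'rc': array([499.2, 209.5]), 'yaw': np.float64(-2.605), 'LW': (101.3, 60.6), 'ridge': (62.4, 18.0, np.float64(0.823)), 'dyaw': np.float64(0.29)}
{'kind': 'bar', 'px': array([388., 135.]), 'grip': array([522.7, 275.8]), 'rc': array([521.5, 357.9]), 'yaw': np.float64(-0.154), 'LW': (226.4, 64.6), 'ridge': (216.1, 16.2, np.float64(1.36)), 'dyaw': np.float64(1.51)}
{'kind': 'bar', 'px': array([288., 196.]), 'grip': array([563.7, 213.9]), 'rc': array([620.9, 209.5]), 'yaw': np.float64(-1.458), 'LW': (189.6, 69.0), 'ridge': (168.9, 28.1, np.float64(0.18)), 'dyaw': np.float64(1.5)}
floor (array([515.9,  18.2]), 245.4, 119.8, np.float64(-0.271)) 6.294359850376889
floor ext [[-91.75757272 -56.15973187]
 [ 91.54181915  61.7730916 ]]
wall 20.045428005960318 (array([513.6,  16.1]), 198.0, 125.2, np.float64(-0.272))
x walls [array([-98.7, -95.3, -92.2]), array([91.1, 94.5, 98.7])]
y walls [array([-62.1, -58.3, -55.2]), array([55.8, 59. , 61.9])]
pin [406.03616421  46.99387179] 38
pin [620.37828343 -12.36003054] 33
```

```bash
sed -i 's/    n,l,s,c=cv2.connectedComponentsWithStats(m); res=\[\]/    m\&=((z>9)\&(z<42)).astype(np.uint8); n,l,s,c=cv2.connectedComponentsWithStats(m); res=[]/; s/rd=P\[k&(z>33)\]/rd=P[k\&(z>33)\&(z<40)]/' h.py
python3 - <<'E'
from h import *
z=np.load('w5.npz'); im,d,K,D,T=[z[k] for k in ('im','d','K','D','T')]
P=cloud(d,K,D,T)
for r in find(im,K,D,T,P): print(r)
E
```

```text
{'kind': 'L', 'px': array([299.,  23.]), 'grip': array([376.3, 233.8]), 'rc': array([375.6, 232.6]), 'yaw': np.float64(-1.963), 'LW': (67.5, 65.4), 'ridge': (26.7, 14.5, np.float64(1.177)), 'dyaw': np.float64(0.0)}
{'kind': 'L', 'px': array([378.,  48.]), 'grip': array([405.7, 329.9]), 'rc': array([404.3, 329.7]), 'yaw': np.float64(0.089), 'LW': (68.5, 65.3), 'ridge': (27.2, 13.7, np.float64(0.075)), 'dyaw': np.float64(0.01)}
{'kind': 'bar', 'px': array([286., 114.]), 'grip': array([501.1, 211.8]), 'rc': array([500.3, 211.3]), 'yaw': np.float64(-2.603), 'LW': (101.2, 29.8), 'ridge': (25.9, 14.0, np.float64(0.546)), 'dyaw': np.float64(0.01)}
{'kind': 'L', 'px': array([388., 135.]), 'grip': array([524.9, 366.4]), 'rc': array([523.4, 365.4]), 'yaw': np.float64(-1.699), 'LW': (68.9, 64.5), 'ridge': (26.7, 14.4, np.float64(1.472)), 'dyaw': np.float64(0.03)}
{'kind': 'L', 'px': array([288., 196.]), 'grip': array([626.3, 211.4]), 'rc': array([625.8, 210.8]), 'yaw': np.float64(1.372), 'LW': (67.8, 66.3), 'ridge': (26.3, 14.3, np.float64(1.372)), 'dyaw': np.float64(0.0)}
```

The measurements fit the known sizes: slabs about 68x66, bar 101x30, ridges 26.5x14. The box centre is at (513.5,16.4) with yaw -0.269. I'll start with the slab at (626,211).

drive_tool(
  plan=[
    [70,41,-220,0,0,-0.18],
    [70,41,-220,0,0,-0.36],
    [70,41,-220,0,0,-0.54],
    [70,41,-220,0,0,-0.72],
    [70,41,-220,0,0,-0.9],
    [70,41,-220,0,0,-1.08],
    [70,41,-220,0,0,-1.26],
    [70,41,-220,0,0,-1.44],
    [70,41,-220,0,0,-1.62],
    [70,41,-220,0,0,-1.77],
    [70,41,-220,0,0,-1.77],
    [70,41,-260,0,0,-1.77],
    [70,41,-285,0,0,-1.77],
    [70,41,-296,0,0,-1.77],
    [70,41,-302,0,0,-1.77],
    [70,41,-302,0,0,-1.77],
    [70,41,-302,0,0,-1.77],
  ],
  claw=0.6,
)

```text
time_s: 15.52
eef_pos: [626.7, 211.1, -0.9]
tool_rot: [3.14, -0.001, 1.372]
contact_force: [0.3, 1.0, 0.3]
finger_gap: 0.401
grip_force: 0.0
```

drive_tool(
  plan=[
    [0,0,0,0,0,0],
    [0,0,0,0,0,0],
    [0,0,0,0,0,0],
    [0,0,0,0,0,0],
    [0,0,0,0,0,0],
    [0,0,0,0,0,0],
  ],
  claw=1,
  newtons=30,
)

```text
time_s: 16.27
eef_pos: [625.9, 211.0, -1.9]
tool_rot: [3.141, -0.0, 1.372]
contact_force: [0.7, -0.3, 2.2]
finger_gap: 0.149
grip_force: 30.0
```

drive_tool(
  plan=[
    [0,0,20,0,0,0],
    [0,0,60,0,0,0],
    [-10,-50,70,0,0,-0.03],
    [-24,-105,70,0,0,-0.07],
    [-37,-160,70,0,0,-0.07],
    [-49,-212,70,0,0,-0.07],
    [-56,-241.4,65,0,0,-0.07],
    [-56,-241.4,40,0,0,-0.07],
    [-56,-241.4,25,0,0,-0.07],
    [-56,-241.4,25,0,0,-0.07],
    [-56,-241.4,25,0,0,-0.07],
    [-56,-241.4,18,0,0,-0.07],
    [-56,-241.4,12,0,0,-0.07],
    [-56,-241.4,8,0,0,-0.07],
    [-56,-241.4,6.5,0,0,-0.07],
    [-56,-241.4,6.5,0,0,-0.07],
    [-56,-241.4,6.5,0,0,-0.07],
  ],
)

```text
time_s: 18.4
eef_pos: [569.9, -30.5, 4.4]
tool_rot: [3.141, -0.0, 1.302]
contact_force: [0.6, -0.1, -0.4]
finger_gap: 0.15
grip_force: 30.0
```

drive_tool(
  plan=[
    [0,0,0,0,0,0],
    [0,0,0,0,0,0],
    [0,0,0,0,0,0],
    [0,0,25,0,0,0],
    [0,0,60,0,0,0],
    [-15,50,100,0,0,0],
    [-30,100,150,0,0,0],
    [-45,150,200,0,0,0],
    [-60,200,250,0,0,0],
    [-70,245,290,0,0,0],
    [-70,255,296,0,0,0],
    [-70,255,296,0,0,0],
    [-70,255,296,0,0,0],
  ],
  claw=0.7,
)

```text
time_s: 20.02
eef_pos: [499.4, 223.7, 299.0]
tool_rot: [-3.14, 0.001, 1.302]
contact_force: [-0.3, 0.3, -0.5]
finger_gap: 0.301
grip_force: 0.0
```

```bash
cat >> h.py <<'E'
C=np.array([513.5,16.4]); PH=-0.269
def look():
    st()
    im,d,K,D,T=cam('wrist'); P=cloud(d,K,D,T)
    for r in find(im,K,D,T,P):
        if np.linalg.norm(r['grip']-C)>115: print('W',r['kind'],r['grip'],r['rc'],'yaw',r['yaw'],r['LW'],r['ridge'],r['dyaw'])
    im,d,K,D,T=cam('top'); P=cloud(d,K,D,T)-np.array([2.5,0,0.5])
    for base in (0,6.):
        for r in find(im,K,D,T,P,base,20):
            inb=np.linalg.norm(r['grip']-C)<115
            if inb!=(base>0): continue
            e='box %s yaw %.3f'%((rot(-PH)@(r['grip']-C)).round(1),r['yaw']-PH) if inb else ''
            print('T',r['kind'],r['grip'],r['rc'],'yaw',r['yaw'],r['LW'],e)
    return im
E
python3 -c "
from h import *
im=look(); cv2.imwrite('pics/t6.png',im)"
```

```text
t 20.02 p [499.4 223.7 299. ] rot [-3.140e+00  1.000e-03  1.302e+00] q [ 0.2   0.04  1.52 -0.    1.59  0.47] F [-0.3  0.3 -0.5] gap 27.7 grip 0.0
W L [524.8 365.1] [524.  366.5] yaw -1.699 (65.3, 64.9) (25.7, 14.1, np.float64(1.44)) 0.0
W L [405.9 328.5] [404.9 330. ] yaw 0.086 (66.3, 65.0) (26.8, 13.4, np.float64(0.09)) 0.0
W bar [501.3 209.4] [501.1 211. ] yaw -2.605 (100.9, 31.4) (25.1, 13.9, np.float64(0.53)) 0.01
W L [376.7 231.7] [375.3 233.4] yaw -1.965 (67.2, 65.1) (26.8, 14.8, np.float64(1.197)) 0.02
T L [511.8 359.1] [523.9 366.6] yaw -0.147 (45.4, 28.0) 
T L [406.8 328.2] [406.5 329.8] yaw 0.143 (64.0, 42.5) 
T L [547.6 -15. ] [551.5 -12.4] yaw 1.307 (62.0, 60.6) box [ 41.2 -21.2] yaw 1.576
```

```bash
python3 -c "
import cv2
im=cv2.imread('pics/t6.png'); cv2.imwrite('pics/t6c.png',cv2.resize(im[140:300,130:350],None,fx=3.5,fy=3.5,interpolation=cv2.INTER_CUBIC))"
```

```text
(no output)
```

View pics/t6c.png

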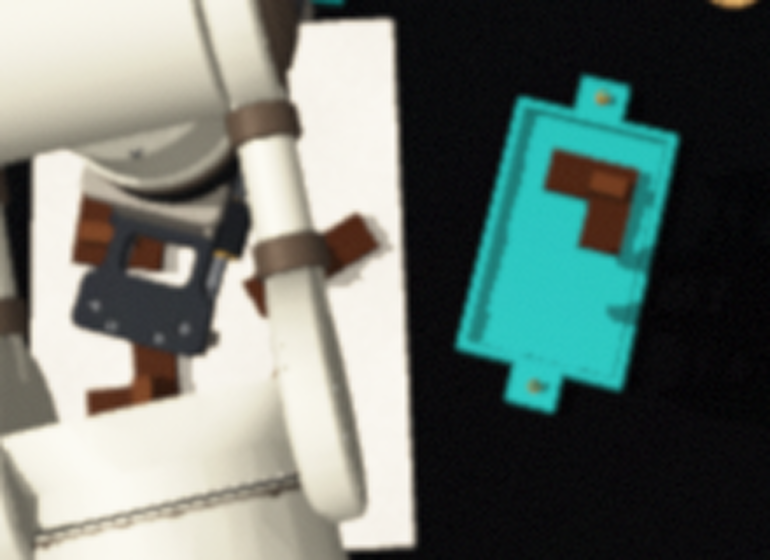

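The slab in the box is flat but sits about 25 mm from where I released it, so it was probably the announced knock. I'll look at it from close by.

drive_tool(
  plan=[
    [-2,-60,-30,0,0,0],
    [-4,-120,-60,0,0,0],
    [-6,-180,-90,0,0,0],
    [-8,-240,-100,0,0,0],
    [-9,-288,-100,0,0,0],
    [-9,-288,-100,0,0,0],
    [-9,-288,-100,0,0,0],
  ],
)

```text
time_s: 21.0
eef_pos: [490.1, -63.6, 199.5]
tool_rot: [-3.14, -0.001, 1.3]
contact_force: [-0.8, 1.1, -0.3]
finger_gap: 0.3
grip_force: 0.0
```

```bash
cat >> h.py <<'E'
def boxlook():
    st()
    im,d,K,D,T=cam('wrist'); P=cloud(d,K,D,T)
    for r in find(im,K,D,T,P,6.):
        print(r['kind'],r['px'],r['grip'],r['rc'],'yaw',r['yaw'],r['LW'],'box',(rot(-PH)@(r['grip']-C)).round(1),(rot(-PH)@(r['rc']-C)).round(1),round(r['yaw']-PH,3))
    hsv=cv2.cvtColor(im,cv2.COLOR_BGR2HSV); H,S,V=cv2.split(hsv); t=(H>80)&(H<100)&(S>100)
    B=(P[...,:2]-C)@rot(PH); Z=P[...,2]
    w=t&(np.abs(B[...,0])<99)&(np.abs(B[...,1])<80)&(Z>17)&(Z<23); print('wall',rect(P[w]),P[w][:,2].mean())
    return im,P
E
python3 -c "
from h import *
im,P=boxlook(); cv2.imwrite('pics/b1.png',im)"
```

```text
t 21.0 p [490.1 -63.6 199.5] rot [-3.14e+00 -1.00e-03  1.30e+00] q [-0.37 -0.06  1.81  0.    1.39 -0.1 ] F [-0.8  1.1 -0.3] gap 27.6 grip 0.0
L [294. 104.] [552.2 -14.4] [550.9 -12.2] yaw 1.303 (65.1, 64.6) box [ 45.5 -19.4] [ 43.7 -17.6] 1.572
wall (array([513.4,  16.3]), 198.0, 124.1, np.float64(-0.266)) 20.209490815882365
```

View pics/b1.png

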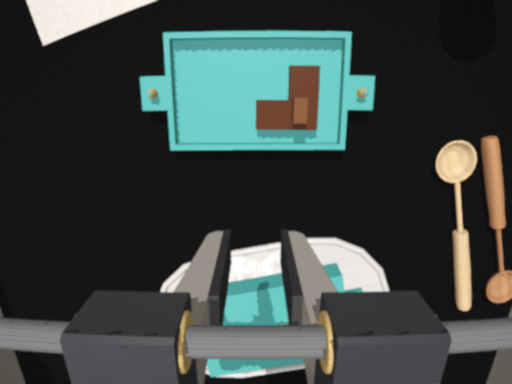

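The slab lies flat at box (44,-18), seen at pixel (294,104). I'll regrasp it and set it in its corner.

drive_tool(
  plan=[
    [30,25,-40,0,0,0],
    [61,50.3,-90,0,0,0],
    [61,50.3,-140,0,0,0],
    [61,50.3,-155,0,0,0],
    [61,50.3,-155,0,0,0],
    [61,50.3,-180,0,0,0],
    [61,50.3,-190,0,0,0],
    [61,50.3,-196,0,0,0],
    [61,50.3,-196,0,0,0],
    [61,50.3,-196,0,0,0],
  ],
)

```text
time_s: 22.3
eef_pos: [552.4, -13.4, 5.2]
tool_rot: [3.14, -0.0, 1.302]
contact_force: [-0.7, 0.4, 0.0]
finger_gap: 0.3
grip_force: 0.0
```

drive_tool(
  plan=[
    [0,0,0,0,0,0],
    [0,0,0,0,0,0],
    [0,0,0,0,0,0],
    [0,0,0,0,0,0],
    [0,0,0,0,0,0],
    [0,0,3,0,0,0],
    [0,0,6,0,0,0],
    [9,-8,6,0,0,0],
    [18,-17,6,0,0,0],
    [18,-17,6,0,0,0],
    [18,-17,3,0,0,0],
    [18,-17,0.5,0,0,0],
    [18,-17,0.5,0,0,0],
    [18,-17,0.5,0,0,0],
  ],
  claw=1,
)

```text
time_s: 24.05
eef_pos: [569.5, -29.9, 4.7]
tool_rot: [-3.141, -0.0, 1.302]
contact_force: [-0.9, -0.5, 0.6]
finger_gap: 0.147
grip_force: 30.0
```

drive_tool(
  plan=[
    [0,0,0,0,0,0],
    [0,0,0,0,0,0],
    [0,0,0,0,0,0],
    [0,0,25,0,0,0],
    [0,0,60,0,0,0],
    [-30,-15,110,0,0,0],
    [-60,-30,160,0,0,0],
    [-79,-33,195,0,0,0],
    [-79,-33,195,0,0,0],
    [-79,-33,195,0,0,0],
  ],
  claw=0.7,
)

```text
time_s: 25.3
eef_pos: [490.5, -62.9, 198.8]
tool_rot: [-3.14, -0.0, 1.302]
contact_force: [-0.1, -0.4, 0.7]
finger_gap: 0.301
grip_force: 0.0
```

```bash
python3 -c "
from h import *
im,P=boxlook()"
```

```text
t 25.3 p [490.5 -62.9 198.8] rot [-3.14  -0.     1.302] q [-0.37 -0.06  1.81  0.    1.39 -0.1 ] F [-0.1 -0.4  0.7] gap 27.7 grip 0.0
L [313. 115.] [570.1 -31. ] [568.7 -29. ] yaw 1.315 (66.5, 64.3) box [ 67.2 -30.7] [ 65.3 -29.1] 1.584
wall (array([513.4,  16.3]), 198.0, 124.5, np.float64(-0.268)) 20.260682614717624
```

drive_tool(
  plan=[
    [5,60,-20,0,0,0.05],
    [10,120,-40,0,0,0.1],
    [15,180,-60,0,0,0.141],
    [20,240,-80,0,0,0.141],
    [25,300,-100,0,0,0.141],
    [30,360,-120,0,0,0.141],
    [33.8,410,-130,0,0,0.141],
    [33.8,429,-140,0,0,0.141],
    [33.8,429,-150,0,0,0.141],
    [33.8,429,-150,0,0,0.141],
    [33.8,429,-180,0,0,0.141],
    [33.8,429,-194,0,0,0.141],
    [33.8,429,-202,0,0,0.141],
    [33.8,429,-202,0,0,0.141],
    [33.8,429,-202,0,0,0.141],
  ],
)

```text
time_s: 27.22
eef_pos: [525.3, 366.1, -1.2]
tool_rot: [3.14, -0.001, 1.443]
contact_force: [0.2, 0.3, 0.3]
finger_gap: 0.297
grip_force: 0.0
```

drive_tool(
  plan=[
    [0,0,0,0,0,0],
    [0,0,0,0,0,0],
    [0,0,0,0,0,0],
    [0,0,0,0,0,0],
    [0,0,0,0,0,0],
  ],
  claw=1,
)

```text
time_s: 27.85
eef_pos: [524.9, 366.1, -1.5]
tool_rot: [3.141, -0.001, 1.443]
contact_force: [-0.4, -0.3, 5.1]
finger_gap: 0.149
grip_force: 30.0
```

drive_tool(
  plan=[
    [0,0,20,0,0,0],
    [0,0,60,0,0,0],
    [6,-50,70,0,0,-0.05],
    [12,-105,70,0,0,-0.1],
    [18,-160,70,0,0,-0.141],
    [24,-215,70,0,0,-0.141],
    [30,-270,70,0,0,-0.141],
    [36,-315,70,0,0,-0.141],
    [36.5,-331.4,55,0,0,-0.141],
    [36.5,-331.4,35,0,0,-0.141],
    [36.5,-331.4,25,0,0,-0.141],
    [36.5,-331.4,25,0,0,-0.141],
    [36.5,-331.4,25,0,0,-0.141],
    [36.5,-331.4,18,0,0,-0.141],
    [36.5,-331.4,12,0,0,-0.141],
    [36.5,-331.4,8,0,0,-0.141],
    [36.5,-331.4,6.5,0,0,-0.141],
    [36.5,-331.4,6.5,0,0,-0.141],
    [36.5,-331.4,6.5,0,0,-0.141],
  ],
)

```text
time_s: 30.22
eef_pos: [561.1, 34.4, 4.4]
tool_rot: [3.141, -0.0, 1.302]
contact_force: [-0.7, -0.5, 1.7]
finger_gap: 0.148
grip_force: 30.0
```

drive_tool(
  plan=[
    [0,0,0,0,0,0],
    [0,0,0,0,0,0],
    [0,0,0,0,0,0],
    [0,0,25,0,0,0],
    [0,0,60,0,0,0],
    [-30,-40,110,0,0,0],
    [-55,-80,160,0,0,0],
    [-70,-98,195.5,0,0,0],
    [-70,-98,195.5,0,0,0],
    [-70,-98,195.5,0,0,0],
  ],
  claw=0.7,
)

```text
time_s: 31.48
eef_pos: [490.7, -63.3, 199.1]
tool_rot: [-3.141, -0.0, 1.302]
contact_force: [-0.2, 0.5, 0.4]
finger_gap: 0.301
grip_force: 0.0
```

```bash
python3 -c "
from h import *
im,P=boxlook(); cv2.imwrite('pics/b2.png',im)
im,d,K,D,T=cam('top'); P=cloud(d,K,D,T)-np.array([2.5,0,.5])
for r in find(im,K,D,T,P,0,20): print(r['kind'],r['px'],r['grip'],r['rc'],r['yaw'],r['LW'])"
```

```text
t 31.48 p [490.7 -63.3 199.1] rot [-3.141 -0.     1.302] q [-0.37 -0.06  1.81  0.    1.39 -0.1 ] F [-0.2  0.5  0.4] gap 27.7 grip 0.0
L [301.  69.] [561.3  33.9] [560.5  34.6] yaw -1.835 (66.5, 65.8) box [41.4 29.6] [40.5 30. ] -1.566
L [313. 115.] [570.2 -30.9] [568.7 -29.3] yaw 1.31 (65.8, 65.4) box [ 67.2 -30.5] [ 65.4 -29.4] 1.579
wall (array([513.5,  16.5]), 197.9, 123.5, np.float64(-0.268)) 20.150462826063364
L [288. 191.] [556.6  34. ] [563.1  41.3] -1.841 (60.4, 58.2)
L [306. 190.] [577.6 -31. ] [568.8 -22.9] 2.184 (69.5, 53.1)
bar [219. 215.] [498.7 207.6] [498.9 209.7] -2.607 (99.6, 25.5)
L [170. 252.] [402.4 328. ] [403.6 329.6] 0.103 (63.9, 61.5)
L [213. 263.] [373.1 230.8] [375.5 233.2] -1.962 (64.4, 60.6)
```

drive_tool(
  plan=[
    [-20,50,-20,0,0,-0.05],
    [-40,100,-40,0,0,-0.1],
    [-60,150,-60,0,0,-0.124],
    [-80,200,-80,0,0,-0.124],
    [-100,250,-100,0,0,-0.124],
    [-115,290,-120,0,0,-0.124],
    [-115,296.5,-140,0,0,-0.124],
    [-115,296.5,-150,0,0,-0.124],
    [-115,296.5,-150,0,0,-0.124],
    [-115,296.5,-180,0,0,-0.124],
    [-115,296.5,-194,0,0,-0.124],
    [-115,296.5,-202,0,0,-0.124],
    [-115,296.5,-202,0,0,-0.124],
    [-115,296.5,-202,0,0,-0.124],
  ],
)

```text
time_s: 33.33
eef_pos: [376.7, 233.1, -1.5]
tool_rot: [3.14, -0.001, 1.178]
contact_force: [1.3, -0.9, -0.2]
finger_gap: 0.303
grip_force: 0.0
```

drive_tool(
  plan=[
    [0,0,0,0,0,0],
    [0,0,0,0,0,0],
    [0,0,0,0,0,0],
    [0,0,0,0,0,0],
    [0,0,0,0,0,0],
  ],
  claw=1,
)

```text
time_s: 33.95
eef_pos: [376.4, 233.1, -1.7]
tool_rot: [3.141, -0.001, 1.178]
contact_force: [-1.7, -0.9, 5.9]
finger_gap: 0.147
grip_force: 30.0
```

drive_tool(
  plan=[
    [0,0,20,0,0,0],
    [0,0,60,0,0,0],
    [20,-45,70,0,0,0.05],
    [45,-95,70,0,0,0.1],
    [70,-145,70,0,0,0.124],
    [80.9,-169.8,65,0,0,0.124],
    [80.9,-169.8,45,0,0,0.124],
    [80.9,-169.8,25,0,0,0.124],
    [80.9,-169.8,25,0,0,0.124],
    [80.9,-169.8,25,0,0,0.124],
    [80.9,-169.8,18,0,0,0.124],
    [80.9,-169.8,12,0,0,0.124],
    [80.9,-169.8,8,0,0,0.124],
    [80.9,-169.8,6.5,0,0,0.124],
    [80.9,-169.8,6.5,0,0,0.124],
    [80.9,-169.8,6.5,0,0,0.124],
  ],
)

```text
time_s: 35.95
eef_pos: [457.0, 63.1, 4.3]
tool_rot: [3.141, -0.0, 1.302]
contact_force: [-0.4, -0.3, -0.8]
finger_gap: 0.147
grip_force: 30.0
```

drive_tool(
  plan=[
    [0,0,0,0,0,0],
    [0,0,0,0,0,0],
    [0,0,0,0,0,0],
    [0,0,25,0,0,0],
    [0,0,60,0,0,0],
    [-8,40,90,0,0,-0.17],
    [-16,90,90,0,0,-0.34],
    [-25,140,90,0,0,-0.51],
    [-34,190,90,0,0,-0.68],
    [-43,235,90,0,0,-0.85],
    [-51.7,266.4,80,0,0,-1.02],
    [-51.7,266.4,60,0,0,-1.17],
    [-51.7,266.4,45,0,0,-1.215],
    [-51.7,266.4,45,0,0,-1.215],
    [-51.7,266.4,15,0,0,-1.215],
    [-51.7,266.4,2,0,0,-1.215],
    [-51.7,266.4,-6.5,0,0,-1.215],
    [-51.7,266.4,-6.5,0,0,-1.215],
    [-51.7,266.4,-6.5,0,0,-1.215],
  ],
  claw=0.7,
)

```text
time_s: 38.33
eef_pos: [405.9, 329.9, -1.4]
tool_rot: [-3.141, -0.001, 0.087]
contact_force: [0.0, 0.2, 0.2]
finger_gap: 0.298
grip_force: 0.0
```

drive_tool(
  plan=[
    [0,0,0,0,0,0],
    [0,0,0,0,0,0],
    [0,0,0,0,0,0],
    [0,0,0,0,0,0],
    [0,0,0,0,0,0],
  ],
  claw=1,
)

```text
time_s: 38.95
eef_pos: [405.6, 329.8, -1.6]
tool_rot: [-3.141, -0.001, 0.087]
contact_force: [-1.3, -0.4, 5.2]
finger_gap: 0.15
grip_force: 30.0
```

```bash
python3 -c "
from h import *
im,d,K,D,T=cam('top'); P=cloud(d,K,D,T)-np.array([2.5,0,.5])
for r in find(im,K,D,T,P,6.,20): print(r['kind'],r['px'],r['grip'],r['rc'],r['yaw'],r['LW'],'box',(rot(-PH)@(r['grip']-C)).round(1),(rot(-PH)@(r['rc']-C)).round(1))"
```

```text
L [287. 190.] [557.4  33.4] [560.4  36. ] -1.84 (62.3, 61.4) box [37.8 28.1] [40.  31.4]
L [307. 189.] [566.3 -31.3] [569.3 -28.6] 1.295 (63.7, 61.5) box [ 63.6 -32. ] [ 65.8 -28.6]
L [278. 230.] [453.1  61. ] [456.6  63.3] -1.841 (61.9, 61.3) box [-70.1  26.9] [-67.3  30.1]
```

drive_tool(
  plan=[
    [0,0,20,0,0,0],
    [0,0,60,0,0,0],
    [8,-45,70,0,0,0.17],
    [17,-95,70,0,0,0.34],
    [26,-145,70,0,0,0.51],
    [35,-195,70,0,0,0.68],
    [44,-245,70,0,0,0.85],
    [53,-290,70,0,0,1.02],
    [60.8,-331.1,70,0,0,1.19],
    [60.8,-331.1,60,0,0,1.215],
    [60.8,-331.1,40,0,0,1.215],
    [60.8,-331.1,25,0,0,1.215],
    [60.8,-331.1,25,0,0,1.215],
    [60.8,-331.1,25,0,0,1.215],
    [60.8,-331.1,18,0,0,1.215],
    [60.8,-331.1,12,0,0,1.215],
    [60.8,-331.1,8,0,0,1.215],
    [60.8,-331.1,6.5,0,0,1.215],
    [60.8,-331.1,6.5,0,0,1.215],
    [60.8,-331.1,6.5,0,0,1.215],
  ],
)

```text
time_s: 41.5
eef_pos: [466.1, -1.6, 4.4]
tool_rot: [3.141, -0.0, 1.302]
contact_force: [-0.5, -0.1, 0.2]
finger_gap: 0.145
grip_force: 30.0
```

drive_tool(
  plan=[
    [0,0,0,0,0,0],
    [0,0,0,0,0,0],
    [0,0,0,0,0,0],
    [0,0,25,0,0,0],
    [0,0,60,0,0,0],
    [10,-25,110,0,0,0],
    [20,-50,160,0,0,0],
    [24.8,-61.8,195.5,0,0,0],
    [24.8,-61.8,195.5,0,0,0],
    [24.8,-61.8,195.5,0,0,0],
  ],
  claw=0.7,
)

```text
time_s: 42.75
eef_pos: [489.9, -62.8, 198.3]
tool_rot: [-3.139, -0.0, 1.302]
contact_force: [0.5, 0.4, 0.2]
finger_gap: 0.302
grip_force: 0.0
```

```bash
python3 -c "
from h import *
im,P=boxlook(); cv2.imwrite('pics/b3.png',im)
im,d,K,D,T=cam('top'); P=cloud(d,K,D,T)-np.array([2.5,0,.5])
for r in find(im,K,D,T,P,0,20): print(r['kind'],r['px'],r['grip'],r['rc'],r['yaw'],r['LW'])"
```

```text
t 42.75 p [489.9 -62.8 198.3] rot [-3.139 -0.     1.302] q [-0.37 -0.06  1.81  0.    1.39 -0.1 ] F [0.5 0.4 0.2] gap 27.8 grip 0.0
L [302.  69.] [561.3  34. ] [560.6  34.9] yaw -1.838 (66.1, 65.7) box [41.4 29.7] [40.5 30.4] -1.569
L [200.  70.] [456.7  61.9] [456.8  62.5] yaw -1.842 (66.6, 65.6) box [-66.8  28.8] [-66.9  29.4] -1.573
L [216. 116.] [466.3  -3.3] [465.8  -1.8] yaw 1.302 (66.3, 65.3) box [-40.3 -31.5] [-41.1 -30.2] 1.571
L [314. 115.] [570. -31.] [568.6 -29. ] yaw 1.312 (66.0, 64.3) box [ 67.1 -30.7] [ 65.2 -29.1] 1.581
wall (array([513.5,  16.2]), 198.0, 124.2, np.float64(-0.269)) 20.23430385064907
L [306. 190.] [566.  -31.6] [568.  -23.8] 1.368 (63.5, 58.3)
bar [219. 215.] [498.7 207.7] [497.7 209.3] -2.61 (99.8, 25.6)
```

View pics/b3.png

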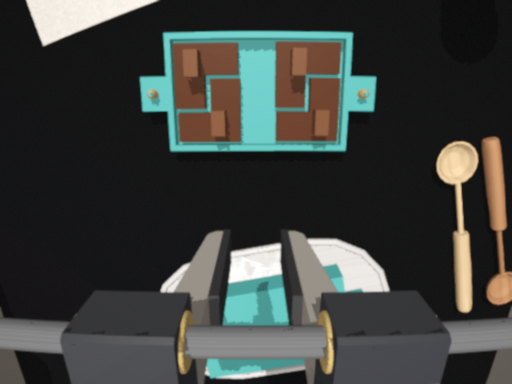

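The four L slabs interlock cleanly, leaving a 37 mm slot for the bar (pixel columns 241–276).

drive_tool(
  plan=[
    [2,50,-20,0,0,-0.17],
    [4,100,-40,0,0,-0.34],
    [6,150,-60,0,0,-0.51],
    [8,200,-80,0,0,-0.68],
    [10.1,250,-100,0,0,-0.765],
    [10.1,274.3,-120,0,0,-0.765],
    [10.1,274.3,-140,0,0,-0.765],
    [10.1,274.3,-150,0,0,-0.765],
    [10.1,274.3,-150,0,0,-0.765],
    [10.1,274.3,-180,0,0,-0.765],
    [10.1,274.3,-194,0,0,-0.765],
    [10.1,274.3,-202,0,0,-0.765],
    [10.1,274.3,-202,0,0,-0.765],
    [10.1,274.3,-202,0,0,-0.765],
  ],
)

```text
time_s: 44.6
eef_pos: [501.7, 211.1, -1.3]
tool_rot: [3.141, -0.002, 0.537]
contact_force: [0.5, -0.3, 0.1]
finger_gap: 0.301
grip_force: 0.0
```

drive_tool(
  plan=[
    [0,0,0,0,0,0],
    [0,0,0,0,0,0],
    [0,0,0,0,0,0],
    [0,0,0,0,0,0],
    [0,0,0,0,0,0],
  ],
  claw=1,
)

```text
time_s: 45.22
eef_pos: [501.4, 211.0, -1.6]
tool_rot: [3.141, -0.001, 0.537]
contact_force: [-0.9, -0.3, 4.3]
finger_gap: 0.149
grip_force: 30.0
```

drive_tool(
  plan=[
    [0,0,20,0,0,0],
    [0,0,60,0,0,0],
    [3,-40,70,0,0,-0.17],
    [6,-90,70,0,0,-0.34],
    [9,-140,70,0,0,-0.51],
    [12,-180,70,0,0,-0.68],
    [12.7,-194.5,60,0,0,-0.805],
    [12.7,-194.5,45,0,0,-0.805],
    [12.7,-194.5,45,0,0,-0.805],
    [12.7,-194.5,45,0,0,-0.805],
    [12.7,-194.5,45,0,0,-0.805],
  ],
)

```text
time_s: 46.6
eef_pos: [513.9, 17.0, 43.2]
tool_rot: [-3.142, -0.001, -0.267]
contact_force: [-0.7, -0.8, 0.1]
finger_gap: 0.145
grip_force: 30.0
```

```bash
python3 -c "
from h import *
st()
im,d,K,D,T=cam('wrist'); P=cloud(d,K,D,T); cv2.imwrite('pics/b4.png',im)
hsv=cv2.cvtColor(im,cv2.COLOR_BGR2HSV); H,S,V=cv2.split(hsv)
Z=P[...,2]; B=(P[...,:2]-C)@rot(PH)
m=((H<16)|(H>170))&(S>80)&(V<170)&(np.abs(B[...,0])<40)&(np.abs(B[...,1])<70)
print(np.percentile(Z[m],[5,50,95]))
q=P[m&(Z>52)&(Z<63)]; print(len(q),rect(q)); b=B[m&(Z>52)&(Z<63)]; print(np.percentile(b,[1,50,99],0))
"
```

```text
t 46.6 p [513.9  17.   43.2] rot [-3.142e+00 -1.000e-03 -2.670e-01] q [-0.2   0.17  1.9   0.    1.07  1.64] F [-0.7 -0.8  0.1] gap 13.4 grip 30.0
[19.79247483 58.72969796 81.41255009]
6463 (array([513.3,  17.1]), 104.7, 32.9, np.float64(1.305))
[[-15.75825904 -50.73241717]
 [  6.4281064    0.68378303]
 [ 15.6574766   51.755873  ]]
```

View pics/b4.png

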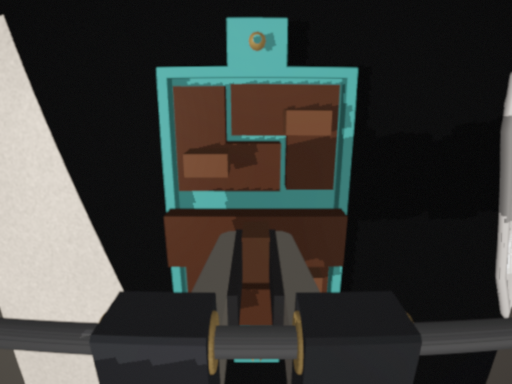

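The bar is held level and centred over its slot, so I'll lower it in.

drive_tool(
  plan=[
    [0,0,-15,0,0,0],
    [0,0,-22,0,0,0],
    [0,0,-28,0,0,0],
    [0,0,-33,0,0,0],
    [0,0,-36,0,0,0],
    [0,0,-38.5,0,0,0],
    [0,0,-38.5,0,0,0],
    [0,0,-38.5,0,0,0],
  ],
)

```text
time_s: 47.65
eef_pos: [513.7, 16.4, 4.4]
tool_rot: [-3.142, -0.0, -0.268]
contact_force: [1.0, 0.3, -0.5]
finger_gap: 0.148
grip_force: 30.0
```

drive_tool(
  plan=[
    [0,0,0,0,0,0],
    [0,0,0,0,0,0],
    [0,0,0,0,0,0],
    [0,0,25,0,0,0],
    [0,0,60,0,0,0],
    [-30,8,110,0,0,0],
    [-60,16,160,0,0,0],
    [-79,21.5,195.5,0,0,0],
    [-79,21.5,195.5,0,0,0],
    [-79,21.5,195.5,0,0,0],
  ],
  claw=0.7,
)

```text
time_s: 48.9
eef_pos: [434.3, 37.9, 198.8]
tool_rot: [3.141, 0.001, -0.268]
contact_force: [-0.5, 0.8, -0.9]
finger_gap: 0.298
grip_force: 0.0
```

```bash
python3 -c "
from h import *
im,P=boxlook(); cv2.imwrite('pics/b5.png',im)
hsv=cv2.cvtColor(im,cv2.COLOR_BGR2HSV); H,S,V=cv2.split(hsv); Z=P[...,2]; B=(P[...,:2]-C)@rot(PH)
m=((H<16)|(H>170))&(S>80)&(V<170)&(np.abs(B[...,0])<92)&(np.abs(B[...,1])<56)
for i in range(5):
  b=m&(B[...,0]>-92+36.8*i)&(B[...,0]<-92+36.8*(i+1)); z=Z[b]; print(np.percentile(z[z<28],[5,50,95]).round(1),np.percentile(z,98).round(1))
for s in(-1,1):
    e=P[(np.abs(B[...,0]-s*112)<10)&(np.abs(B[...,1])<10)&(Z>27)&(Z<36)]; print('pin',e.mean(0) if len(e) else None,len(e))
"
```

```text
t 48.9 p [434.3  37.9 198.8] rot [ 3.141e+00  1.000e-03 -2.680e-01] q [-0.19 -0.22  1.96 -0.    1.41  1.65] F [-0.5  0.8 -0.9] gap 27.4 grip 0.0
L [279.  34.] [568.  -30.3] [568.7 -29.4] yaw 1.304 (66.0, 65.6) box [ 65.  -30.5] [ 65.4 -29.5] 1.573
L [232.  47.] [559.5  34.2] [560.8  34.5] yaw -1.831 (66.6, 66.2) box [39.6 29.4] [40.8 30. ] -1.562
bar [256.  94.] [511.7  15.9] [512.7  16.1] yaw -0.268 (101.4, 29.3) box [-1.6 -1. ] [-0.7 -0.5] 0.001
L [278. 137.] [464.1  -2.9] [465.6  -2.6] yaw 1.306 (66.2, 65.9) box [-42.5 -31.7] [-41.1 -31. ] 1.575
L [234. 149.] [455.3  61.8] [456.8  62.3] yaw -1.84 (66.3, 65.4) box [-68.2  28.3] [-66.9  29.2] -1.571
wall (array([510.6,  17. ]), 192.1, 125.0, np.float64(-0.264)) 20.199946332180453
[19.1 20.4 21.7] 43.2
[18.9 20.3 21.7] 43.0
[19.1 20.4 21.6] 391.0
[18.9 20.3 21.7] 43.1
[18.8 20.3 21.7] 43.0
pin [406.36355222  45.24563132  30.86671498] 47
pin None 0
```

View pics/b5.png

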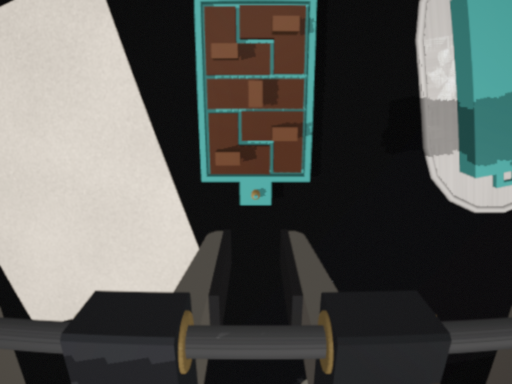

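All five slabs lie flat with their tops at 20.3. I'll fetch the cover.

drive_tool(
  plan=[
    [4,-55,-10,0,0,0.05],
    [8,-115,-20,0,0,0.1],
    [12,-175,-30,0,0,0.15],
    [16,-235,-40,0,0,0.1975],
    [20.9,-290,-60,0,0,0.1975],
    [20.9,-308.1,-90,0,0,0.1975],
    [20.9,-308.1,-110,0,0,0.1975],
    [20.9,-308.1,-110,0,0,0.1975],
    [20.9,-308.1,-145,0,0,0.1975],
    [20.9,-308.1,-165,0,0,0.1975],
    [20.9,-308.1,-174,0,0,0.1975],
    [20.9,-308.1,-178.5,0,0,0.1975],
    [20.9,-308.1,-178.5,0,0,0.1975],
    [20.9,-308.1,-178.5,0,0,0.1975],
  ],
  claw=0.5,
)

```text
time_s: 50.7
eef_pos: [456.1, -270.7, 22.2]
tool_rot: [3.141, -0.001, -0.071]
contact_force: [0.1, -0.1, 0.8]
finger_gap: 0.498
grip_force: 0.0
```

drive_tool(
  plan=[
    [0,0,0,0,0,0],
    [0,0,0,0,0,0],
    [0,0,0,0,0,0],
    [0,0,0,0,0,0],
    [0,0,0,0,0,0],
    [0,0,0,0,0,0],
    [0,0,0,0,0,0],
  ],
  claw=1,
  newtons=45,
)

```text
time_s: 51.58
eef_pos: [455.5, -270.2, 21.4]
tool_rot: [3.142, 0.0, -0.071]
contact_force: [-0.7, 0.6, 1.1]
finger_gap: 0.147
grip_force: 45.0
```

drive_tool(
  plan=[
    [0,0,10,0,0,0],
    [0,0,25,0,0,0],
    [0,0,55,0,0,0],
    [0,0,90,0,0,0],
    [15,55,95,0,0,-0.05],
    [29,115,95,0,0,-0.1],
    [42,170,95,0,0,-0.15],
    [52,225,95,0,0,-0.1965],
    [58,270,95,0,0,-0.1965],
    [58.8,286,85,0,0,-0.1965],
    [58.8,286,75,0,0,-0.1965],
    [58.8,286,75,0,0,-0.1965],
    [58.8,286,75,0,0,-0.1965],
    [58.8,286,75,0,0,-0.1965],
  ],
)

```text
time_s: 53.32
eef_pos: [514.6, 14.9, 96.7]
tool_rot: [3.142, -0.001, -0.269]
contact_force: [-0.1, 0.4, -4.1]
finger_gap: 0.149
grip_force: 45.0
```

```bash
python3 -c "
from h import *
st()
for n in ('wrist','top'):
  im,d,K,D,T=cam(n); P=cloud(d,K,D,T); cv2.imwrite('pics/c1%s.png'%n,im)
  hsv=cv2.cvtColor(im,cv2.COLOR_BGR2HSV); H,S,V=cv2.split(hsv); t=(H>80)&(H<100)&(S>100); Z=P[...,2]; B=(P[...,:2]-C)@rot(PH)
  q=P[t&(Z>100)&(Z<122)&(np.abs(B[...,0])<110)]; print(n,len(q),q[:,2].mean(),rect(q)); 
  A=np.c_[q[:,:2]-q[:,:2].mean(0),np.ones(len(q))]; print('tilt',np.linalg.lstsq(A,q[:,2],rcond=None)[0][:2].round(4))
"
```

```text
t 53.33 p [514.6  14.9  96.7] rot [ 3.142e+00 -1.000e-03 -2.690e-01] q [-0.21  0.1   1.86 -0.    1.18  1.63] F [-0.1  0.4 -4.1] gap 13.7 grip 45.0
wrist 45730 112.729300280659 (array([513.8,  15.1]), 196.7, 125.4, np.float64(-0.27))
tilt [-0.0002  0.0002]
top 684 112.97166745308424 (array([480.6,  25.1]), 152.1, 83.0, np.float64(-1.531))
tilt [ 0.0055 -0.0023]
```

The cover is level and centred over the box to within about 1 mm, so I'll lower it onto the pins.

drive_tool(
  plan=[
    [0.2,0.2,-15,0,0,0],
    [0.2,0.2,-30,0,0,0],
    [0.2,0.2,-36,0,0,0],
    [0.2,0.2,-36,0,0,0],
    [0.2,0.2,-36,0,0,0],
    [0.2,0.2,-40,0,0,0],
    [0.2,0.2,-44,0,0,0],
    [0.2,0.2,-48,0,0,0],
    [0.2,0.2,-51,0,0,0],
    [0.2,0.2,-54,0,0,0],
    [0.2,0.2,-56,0,0,0],
    [0.2,0.2,-58,0,0,0],
    [0.2,0.2,-59,0,0,0],
    [0.2,0.2,-59,0,0,0],
    [0.2,0.2,-59,0,0,0],
  ],
)

```text
time_s: 55.3
eef_pos: [514.6, 16.0, 37.4]
tool_rot: [-3.142, -0.0, -0.267]
contact_force: [-0.0, -0.0, -3.2]
finger_gap: 0.148
grip_force: 45.0
```

drive_tool(
  plan=[
    [0,0,0,0,0,0],
    [0,0,0,0,0,0],
    [0,0,0,0,0,0],
    [0,0,0,0,0,0],
    [0,0,25,0,0,0],
    [0,0,70,0,0,0],
    [0,0,120,0,0,0],
    [0,0,165,0,0,0],
    [0,0,165,0,0,0],
    [0,0,165,0,0,0],
    [0,0,165,0,0,0],
  ],
  claw=0.5,
)

```text
time_s: 56.68
eef_pos: [513.3, 16.3, 200.3]
tool_rot: [3.141, 0.004, -0.267]
contact_force: [0.7, 0.0, 0.6]
finger_gap: 0.501
grip_force: 0.0
```

```bash
python3 -c "
from h import *
st()
im,d,K,D,T=cam('wrist'); P=cloud(d,K,D,T); cv2.imwrite('pics/c2.png',im)
hsv=cv2.cvtColor(im,cv2.COLOR_BGR2HSV); H,S,V=cv2.split(hsv); t=(H>80)&(H<100)&(S>100); Z=P[...,2]; B=(P[...,:2]-C)@rot(PH)
q=P[t&(Z>44)&(Z<62)&(np.abs(B[...,0])<110)]; print(len(q),q[:,2].mean(),rect(q)); 
A=np.c_[q[:,:2]-q[:,:2].mean(0),np.ones(len(q))]; print('tilt',np.linalg.lstsq(A,q[:,2],rcond=None)[0][:2].round(4))
"
```

```text
t 56.67 p [513.3  16.3 200.3] rot [ 3.141  0.004 -0.267] q [-0.2  -0.    1.75  0.    1.4   1.63] F [0.7 0.  0.6] gap 46.1 grip 0.0
19941 53.396689311888196 (array([513.2,  16.1]), 197.0, 124.8, np.float64(-0.265))
tilt [-0.0012  0.0003]
```

View pics/c2.png

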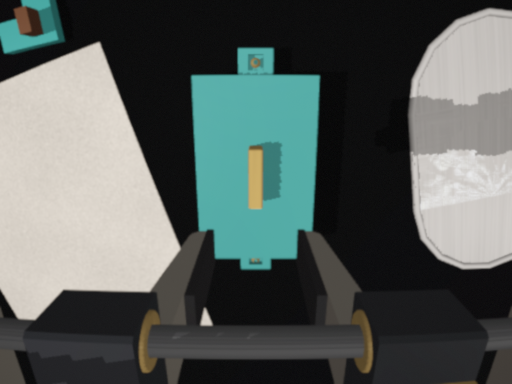

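The cover is seated: its top is at 53.4, it is level, and the pins show through both ears at (256,62) and (256,261). I'm handing the job in.

```bash
python3 -c "
from h import *
print(env.sign_off())"
```

```text
the job is handed in; nothing more can be done
None
```

The job is handed in: all five slabs lie flat side by side in the box, the cover is back down on both pins, the robot never went near the tumbler or spoons, and my last measurement was at 57 s; the sign-off gave no verdict.

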